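# Fetch the brass tin from behind the shop display

### The arm

A 6-joint arm with a two-finger parallel gripper is mounted at the origin on the work surface. World frame = base frame: x ahead of the robot, y to its left, z up, the work surface at z = 0. Lengths are in m, angles in degrees, forces in N, time in s.
With the tool pointing down it reaches from about 0.35 to 0.925 m from the base axis. Payload 6.4 kg.
Tool frame: the origin (TCP) lies midway between the tips of the shut fingers; the grasp point (between the pads) lies 19 mm behind it; z points along the fingers, y is the line along which they close (so a half turn about z gives the same grasp; the last joint's range is limited). The gripper opens to 85 mm and grips with 20 to 120 N. Pads are 22 mm wide; open, the fingers measure 114 mm over their backs; the gripper's body (76 mm by 85 mm) begins 54 mm behind the grasp point. The pads swing forward as they close: fully open they stand 13 mm farther back than shut.
Start: joints at [-73.516, 14.043, 89.255, -0, 76.702, -9.975], TCP at [0.29, -0.582, 0.231] pointing down, gripper open.
Joint ranges: [-179.41, 179.41], [-58.25, 129.5], [7.25, 145.43], [-54.29, 234.29], [11.92, 165.04], [-157.13, 157.13]. Speed limits (degrees/s): [147.25, 147.25, 180, 180, 180, 180].

### API

Orientations are given as [roll, pitch, yaw] about the fixed x, y, z axes, in that order (R = Rz(yaw) Ry(pitch) Rx(roll)).
In Python, from workcell import robot gives the robot as it stands.
- The arm moves only by the shell command python3 -m creep 'ROWS' [FORCE]. ROWS is JSON, a list of rows, each an object with "turn": the turn, a rotation vector about the tool's x, y, z in degrees, a list of three; "offset": the shift along the tool's x, y, z in mm, a list of three; "grip": the finger opening in mm, from 0 to 85.4. A call has 1 to 5 rows; each row is the pose to reach, as a shift and turn from the pose commanded when the call began, along the tool's axes at that moment; what a row does not reach only later rows make up. A row lasts 1/10 s, in which the tool goes at most 50 mm and 8.59 degrees, less where a joint would pass 70% of its speed; a pose out of reach is approached as far as the arm can. A call with a gripper value outside its range is refused whole. The fingers move at their own pace and stop on an object; FORCE is the grip in N (left out, the last holds). Time passes only in rows, so rows that repeat a pose let the fingers close. It gives the time, the measured TCP pose, the force, the opening and the grip force at its end, in the units of the state.
- robot.state(): the state, without advancing time (a new reading comes with each control period).
- robot.snapshot(name): name is "side" or "top" or "wrist"; returns the picture (400x640x3 uint8, red, green, blue); there is no depth.
- robot.calibration(name): a dict with "fov_y" (degrees; the focal length in pixels is half the picture's height over the tangent of half this angle, whatever the lens; pixels are square), "cx", "cy" (the principal point, pixels), "R" (3x3) and "t" (3): a world point X has camera coordinates R X + t. Camera axes: x right, y down, z forward; pixel columns grow to the right and rows downward; lengths in m; the calibration is good to about 2 mm. A picture is of the moment at which its call begins: read the wrist's pose just before it. calibration takes no time and is no camera call; for the wrist camera it gives the pose at the moment of the call.
- robot.sign_off(): hands the job in; it is judged then, once.
The state is a dict: "clock": time; "qpos": joint angles; "dq": joint speeds; "tau": joint torques, N m; "tool_pos": TCP position; "ee_rot": TCP orientation; "force": force on the tool from outside, world axes, zero at the start; "moment": the same for the moment, N m; "grip_width": finger opening in m; "finger_force": force on a finger pad.
Only numpy, scipy, OpenCV 4.12 (cv2) and the standard library are available. Lean on these libraries where they do the work, as an engineer would, in place of code of your own. Each camera call takes 0.05 s, during which the arm holds its last target. There are 200 camera calls.

### The job

A customer is buying the low brass tin that stands behind the candlestick, the marble-footed candle holder and the vase on the dark display board. Clear those three onto the slate first, then stand the tin in the middle of the round till tray, and only then put each of the three back upright on the very spot where it stood before. Knock nothing over, and do not shift the bowl, the glass jar or the pack of cards.

Things in the scene. Friction and masses are not known exactly. Their poses are not given: they have to be found in the camera images.
- candlestick: Turned brass candlestick, 185 mm tall, about 0.5 kg, round foot 58 mm across. A drip pan 52 mm across and 6 mm thick has its top 146 mm above the underside; above it a plain round candle cup, 26 mm across, runs up to 185 mm: grip it there. Origin: centre of the underside; z up along its axis. It stands on one of the three cork discs of the display board (which one varies).
- marble_holder: Candle holder, 150 mm tall, about 0.45 kg: square white marble foot 52 x 52 x 24 mm, glass ball 48 mm across, brass drip pan 52 mm across with its top 112 mm above the underside, and above it a plain round brass candle cup, 26 mm across, up to 150 mm: grip it there. Origin: centre of the underside; z up, x and y along the foot's sides. It stands on one of the three cork discs (which one varies).
- vase: Terracotta bottle vase, 165 mm tall, about 0.35 kg, round body 56 mm across up to 105 mm, shoulder up to 124 mm, then a straight round neck 25 mm across up to 165 mm: grip it there. Origin: centre of the underside; z up along its axis. It stands on one of the three cork discs (which one varies).
- tin: Low round brass tin with its lid on and a paper disc on top, 60 mm across, 45 mm tall, about 0.2 kg; one solid piece, gripped across its sides. Origin: centre of the underside; z up. It stands at the far side of the display board, 74 mm from each of the three tall pieces, which leave no room for a gripper there until they are cleared.
- display: Fixed dark wooden display board, 200 (its x) x 240 (its y) x 20 mm thick. Origin: centre of the underside; z up, x away from the robot at yaw 0. Three flush cork discs, 68 mm across, at (x, y) = (3, 64), (-34, 0), (3, -64) mm mark the tall pieces' places; each starts within about 5 mm of its disc's centre. A flush pale disc at (40, 0) mm marks the tin's place.
- slate: Fixed plain grey slate board lying on the table, 280 mm (its x) by 130 mm (its y), 8 mm thick: the side area, on the left or the right of the display. Origin: centre of the underside; z up.
- till_tray: Fixed round wooden tray, 130 mm across, on the other side of the display from the slate. Its floor is 5 mm above the table, its rim 4 mm thick and 10 mm high. Origin: centre of the underside; z up.
- bowl: Bystander: blue ceramic bowl, 100 mm across, 45 mm high, at the table's far left. Origin: centre of the underside.
- jar: Bystander: closed glass jar with a paper label, 64 mm across, 100 mm high, at the table's far right. Origin: centre of the underside.
- cards: Bystander: banded pack of blank cards, 80 (x) x 110 (y) x 28 mm high, beyond the display. Origin: centre of the underside.
Mind the look-alikes: they are no part of the job. Leave any purple look-alike of the tin alone.

How it is judged (in metres and radians):
On the way, in this order (a step that is already met when the one before it is completed fails the run):
1. the candlestick, the marble holder and the vase all stand upright on the slate, the tin still in its place (x of candlestick in the frame of slate between -0.135 and 0.135 m and y of candlestick in the frame of slate between -0.062 and 0.062 m and z of each of candlestick, marble_holder, vase in the frame of slate below 0.014 m and angle between each of candlestick, marble_holder, vase's own z axis and vertical below 0.1 rad and linear speed of each of candlestick, marble_holder, vase below 0.03 m/s and x of marble_holder in the frame of slate between -0.135 and 0.135 m and y of marble_holder in the frame of slate between -0.062 and 0.062 m and x of vase in the frame of slate between -0.135 and 0.135 m and y of vase in the frame of slate between -0.062 and 0.062 m and distance of tin from where it was at the start of the episode below 0.025 m), for 0.2 s.
2. the tin stands in the middle of the till tray while the three still stand on the slate (horizontal distance between tin and till_tray below 0.015 m and z of tin in the frame of till_tray below 0.01 m and angle between each of tin, candlestick, marble_holder, vase's own z axis and vertical below 0.1 rad and linear speed of each of tin, candlestick, marble_holder, vase below 0.03 m/s and x of candlestick in the frame of slate between -0.135 and 0.135 m and y of candlestick in the frame of slate between -0.062 and 0.062 m and z of each of candlestick, marble_holder, vase in the frame of slate below 0.014 m and x of marble_holder in the frame of slate between -0.135 and 0.135 m and y of marble_holder in the frame of slate between -0.062 and 0.062 m and x of vase in the frame of slate between -0.135 and 0.135 m and y of vase in the frame of slate between -0.062 and 0.062 m), for 0.2 s.
At the end, for the whole second after the job is handed in: The tin stands upright on the till tray's floor, its centre within 15 mm of the tray's centre; the candlestick, the marble holder and the vase each stand upright (within 0.1 rad) within 15 mm of where each stood at the start; all at rest (horizontal distance between tin and till_tray below 0.015 m and z of tin in the frame of till_tray below 0.01 m and angle between each of tin, candlestick, marble_holder, vase's own z axis and vertical below 0.1 rad and linear speed of tin below 0.03 m/s and distance of each of candlestick, marble_holder, vase from where it was at the start of the episode below 0.015 m and linear speed of each of candlestick, marble_holder, vase below 0.02 m/s); the robot touches nothing.
It fails at once if a piece is knocked over (angle between any of candlestick, marble_holder, vase, tin's own z axis and vertical above 0.8 rad).
It fails at once if the bowl, the jar or the cards are shifted by more than 20 mm (distance of any of bowl, jar, cards from where it was at the start of the episode above 0.02 m).
It also fails if it takes over 144 s, if anything falls off the work surface, if the arm or the gripper's body presses on something with over 40 N, if the wrist force passes 120 N, or if a joint passes its speed limit or range.

## Working session

There is one attempt and no reset: what is moved stays moved. The work goes in short steps, Python scripts to look and compute and a shell command to move; the robot and the scene stay as the last step left them, time stands still between calls to the robot, and variables do not carry over. Pictures are saved under pics/ and viewed, at most 14 in all, crops included, and the job is handed in when it is done.

```bash
ls; mkdir -p pics; python3 - <<'E'
from workcell import robot
import cv2
for n in ("top","side"):
    im=robot.snapshot(n); cv2.imwrite(f"pics/{n}0.png",im[:,:,::-1])
    c=robot.calibration(n); print(n,c)
s=robot.state(); print(s)
E
```

```text
pics
top {'fov_y': 46.0189630821719, 'cx': 312.67025343227476, 'cy': 211.77048341083136, 'R': array([[-0.01043274, -0.99994394,  0.00180843],
       [-0.99405105,  0.01017514, -0.10843886],
       [ 0.10841438, -0.00292898, -0.99410148]]), 't': array([-0.0071635 ,  0.60241576,  1.10225421])}
side {'fov_y': 42.908604662431394, 'cx': 320.00201857102667, 'cy': 202.19319882445038, 'R': array([[ 0.95219673,  0.30534265, -0.00934058],
       [ 0.22741434, -0.72893346, -0.64570793],
       [-0.20397083,  0.6127168 , -0.76352735]]), 't': array([-0.60263023, -0.0979671 ,  1.46530022])}
{'clock': 0.1, 'qpos': array([-7.35184415e+01,  1.40801480e+01,  8.93209349e+01, -1.11519317e-03,
        7.67006938e+01, -9.97589010e+00]), 'dq': array([-0.0226442 , -0.06034411, -0.01876669, -0.04394625, -0.07039641,
        0.00856709]), 'tau': array([ 2.59917647e-05, -4.30672503e+01, -3.27128971e+01, -1.76723302e-04,
        2.82721463e-03,  4.74610943e-06]), 'tool_pos': array([ 0.28944077, -0.58142008,  0.23026194]), 'ee_rot': array([-1.79899574e+02, -1.65627330e-02,  2.64576916e+01]), 'force': array([-0.67076276,  0.10044249, -0.37455537]), 'moment': array([0.01571666, 0.02173822, 0.073615  ]), 'finger_force': 0.0, 'grip_width': 0.08548920709030772}
```

View pics/top0.png

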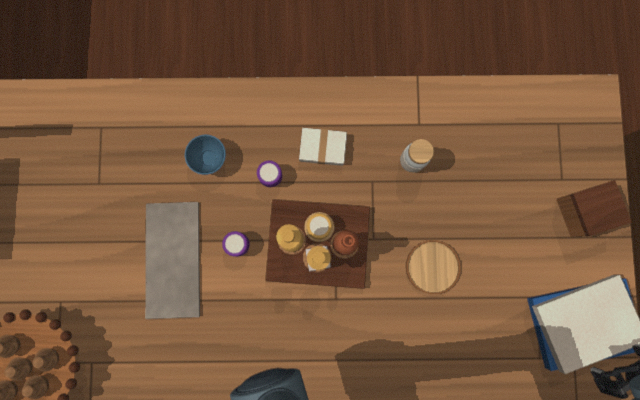

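View pics/side0.png

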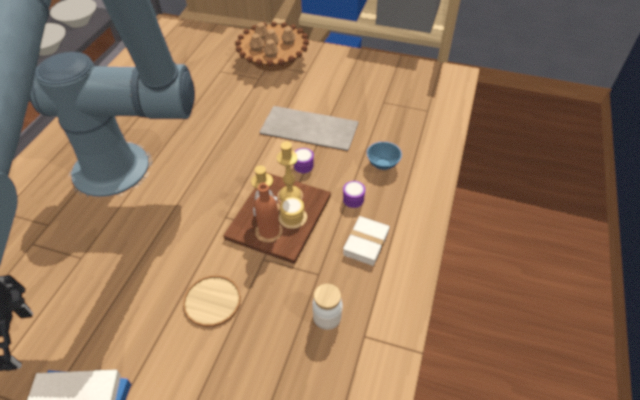

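The top view shows the slate on the left (+y) and the tray on the right. The candlestick is at about (291,238), the marble holder at (318,258), the vase at (345,243) and the tin at (320,227). The purple look-alikes are at (269,173) and (236,244). I'll zoom in next.

```bash
python3 - <<'E'
import cv2
a=cv2.imread("pics/top0.png")[190:300,255:385]; b=cv2.imread("pics/side0.png")[130:270,215:340]
cv2.imwrite("pics/topz.png",cv2.resize(a,None,fx=5,fy=5,interpolation=cv2.INTER_CUBIC))
cv2.imwrite("pics/sidez.png",cv2.resize(b,None,fx=4,fy=4,interpolation=cv2.INTER_CUBIC))
E
```

```text
(no output)
```

View pics/topz.png

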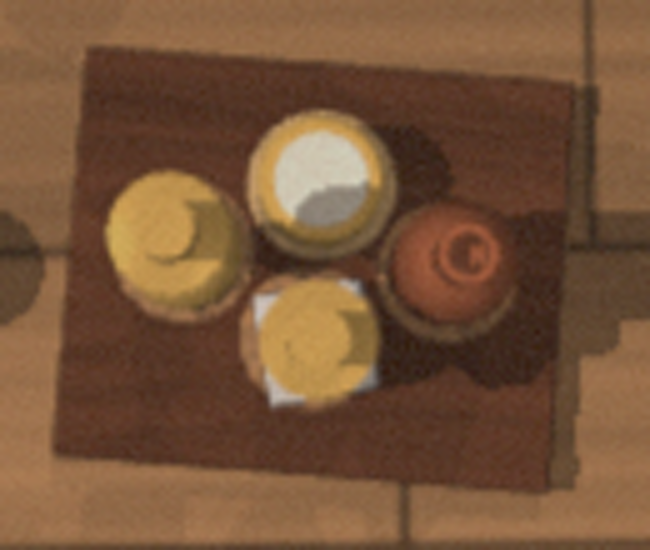

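View pics/sidez.png

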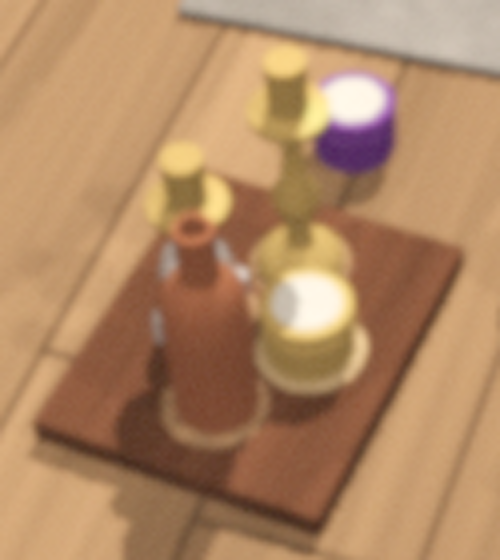

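The zoomed top view shows the cup tops at about (170,232) for the candlestick, (318,336) for the marble holder and (470,255) for the vase, with the tin's paper at (321,182). In the side zoom the same tops are at (286,62), (183,160), (194,228) and (312,303). I'll compute positions from both cameras and compare them.

```bash
cat > h.py <<'E'
import numpy as np, cv2
from workcell import robot
def ray(cam,u,v,z,c=None):
    c=c or robot.calibration(cam); f=200/np.tan(np.radians(c["fov_y"]/2))
    R=np.array(c["R"]);t=np.array(c["t"]); o=-R.T@t
    d=R.T@np.array([(u-c["cx"])/f,(v-c["cy"])/f,1]); return (o+d*(z-o[2])/d[2])
def proj(cam,X,c=None):
    c=c or robot.calibration(cam); f=200/np.tan(np.radians(c["fov_y"]/2))
    p=np.array(c["R"])@np.array(X)+np.array(c["t"]); return np.array([c["cx"]+f*p[0]/p[2],c["cy"]+f*p[1]/p[2]])
E
python3 - <<'E'
from h import *
np.set_printoptions(precision=4,suppress=True)
tz=lambda a,b,z:ray("top",(a+.5)/5-.5+255,(b+.5)/5-.5+190,z)[:2]
sz=lambda a,b,z:ray("side",(a+.5)/4-.5+215,(b+.5)/4-.5+130,z)[:2]
for n,a,b,z in (("candle",(170,232),(286,62),.205),("marble",(318,336),(183,160),.17),("vase",(470,255),(194,228),.185),("tin",(321,182),(312,303),.065)):
    print(n,tz(*a,z),sz(*b,z))
C=np.array([tz(*p,.02) for p in ((87,46),(573,84),(547,492),(54,455))]); c=C.mean(0)
print("display",c,[np.linalg.norm(C[i]-C[(i+1)%4]) for i in range(4)])
ax=(C[0]+C[1]-C[2]-C[3])/2; yaw=np.arctan2(ax[1],ax[0]); print("yaw",np.degrees(yaw))
Rm=np.array([[np.cos(yaw),-np.sin(yaw)],[np.sin(yaw),np.cos(yaw)]])
for p in ((.003,.064),(-.034,0),(.003,-.064),(.04,0)): print("disc",c+Rm@p)
S=np.array([ray("top",u,v,.008)[:2] for u,v in ((146,203),(199,203),(200,318),(147,319))])
print("slate",S,S.mean(0))
S=np.array([ray("side",u,v,.008)[:2] for u,v in ((275,109),(357,123),(350,147),(261,131))]); print(S,S.mean(0))
im=robot.snapshot("top"); 
print("tray",ray("top",433.5,267,.01),"side",ray("side",212,301,.01))
for n,p in (("bowl",(206,155)),("purple1",(269,173)),("purple2",(236,244))): print(n,ray("top",*p,.045)[:2])
s=robot.state();print(s["tool_pos"],s["ee_rot"])
E
```

```text
candle [0.5345 0.0365] [0.5366 0.0397]
marble [ 0.4923 -0.0236] [ 0.4922 -0.0243]
vase [ 0.5249 -0.0867] [ 0.5254 -0.0855]
tin [ 0.5652 -0.0272] [ 0.5691 -0.0254]
display [ 0.5274 -0.0247] [np.float64(0.23812405176695345), np.float64(0.19745212320625727), np.float64(0.23699644967951575), np.float64(0.19846304221597116)]
yaw -4.797967730097514
disc [0.5358 0.0389]
disc [ 0.4935 -0.0218]
disc [ 0.525  -0.0887]
disc [ 0.5673 -0.028 ]
slate [[0.631  0.3974]
 [0.6296 0.2667]
 [0.351  0.2599]
 [0.35   0.3871]] [0.4904 0.3278]
[[0.3618 0.3775]
 [0.6279 0.3895]
 [0.636  0.2803]
 [0.3583 0.2678]] [0.496  0.3288]
tray [ 0.4669 -0.3055  0.01  ] side [ 0.4707 -0.3087  0.01  ]
bowl [0.7415 0.2428]
purple1 [0.6958 0.0907]
purple2 [0.5261 0.1688]
[ 0.2895 -0.5815  0.2304] [-179.9126   -0.0151   26.4571]
```

Both cameras agree to about 4 mm, and the positions match the discs. The plan is to hold the tool at yaw 90°, where tool x is world +y and tool y is world +x. I'll clear the candlestick, then the marble holder, then the vase, and return them in reverse order. First I raise the tool and turn it.

```bash
cat > st.py <<'E'
from h import *
s=robot.state();np.set_printoptions(precision=4,suppress=True)
print(s["clock"],s["tool_pos"],s["ee_rot"],s["qpos"][5],s["force"],s["finger_force"],s["grip_width"])
E
python3 -m creep '[{"turn":[0,0,-40],"offset":[0,0,-100],"grip":55},{"turn":[0,0,-40],"offset":[0,0,-100],"grip":55},{"turn":[0,0,-40],"offset":[0,0,-100],"grip":55},{"turn":[0,0,-40],"offset":[0,0,-100],"grip":55},{"turn":[0,0,-40],"offset":[0,0,-100],"grip":55}]' 60
python3 -m creep '[{"turn":[0,0,-23.5],"offset":[0,0,0],"grip":55},{"turn":[0,0,-23.5],"offset":[0,0,0],"grip":55},{"turn":[0,0,-23.5],"offset":[0,0,0],"grip":55},{"turn":[0,0,-23.5],"offset":[0,0,0],"grip":55}]'
python3 st.py
```

```text
clock: 0.65
tool_pos: [0.2896, -0.5819, 0.3314]
ee_rot: [180.0, 0.0, 66.7]
force: [-0.5, 0.3, -0.7]
grip_width: 0.0553
finger_force: 0.0
clock: 1.05
tool_pos: [0.2896, -0.5817, 0.3308]
ee_rot: [-180.0, -0.0, 89.9]
force: [0.3, 0.1, -0.6]
grip_width: 0.0552
finger_force: 0.0
1.05 [ 0.2896 -0.5817  0.3308] [-179.9871   -0.0447   89.9446] -73.46032283330035 [ 0.2614  0.1326 -0.6212] 0.0 0.055186942191725284
```

```bash

python3 -m creep '[{"turn":[0,0,0],"offset":[220,87,0],"grip":55},{"turn":[0,0,0],"offset":[220,87,0],"grip":55},{"turn":[0,0,0],"offset":[220,87,0],"grip":55},{"turn":[0,0,0],"offset":[220,87,0],"grip":55},{"turn":[0,0,0],"offset":[220,87,0],"grip":55}]' >/dev/null
python3 -m creep '[{"turn":[0,0,0],"offset":[220,87,0],"grip":55},{"turn":[0,0,0],"offset":[220,87,0],"grip":55},{"turn":[0,0,0],"offset":[220,87,0],"grip":55},{"turn":[0,0,0],"offset":[220,87,0],"grip":55},{"turn":[0,0,0],"offset":[220,87,0],"grip":55}]' >/dev/null
python3 -m creep '[{"turn":[0,0,0],"offset":[180,71,0],"grip":55},{"turn":[0,0,0],"offset":[180,71,0],"grip":55},{"turn":[0,0,0],"offset":[180,71,0],"grip":55},{"turn":[0,0,0],"offset":[180,71,0],"grip":55},{"turn":[0,0,0],"offset":[180,71,0],"grip":55}]'
python3 st.py
python3 - <<'E'
from h import *
c=robot.calibration("wrist"); im=robot.snapshot("wrist"); cv2.imwrite("pics/w1.png",im[:,:,::-1])
for X in ((.535,.038,.205),(.492,-.024,.17),(.525,-.086,.185),(.567,-.0265,.065)): print(proj("wrist",X,c))
E
```

```text
clock: 2.55
tool_pos: [0.5356, 0.0421, 0.331]
ee_rot: [-180.0, -0.1, 90.2]
force: [-0.4, -0.8, -1.0]
grip_width: 0.0547
finger_force: 0.0
2.55 [0.5356 0.0421 0.331 ] [-179.9796   -0.0687   90.1708] -7.810272726016488 [-0.3931 -0.7619 -0.9872] 0.0 0.0547328870428432
[321.27495886 187.11633099]
[281.74380762 231.84729016]
[311.88678325 288.84327743]
[343.96744099 201.66577442]
```

View pics/w1.png

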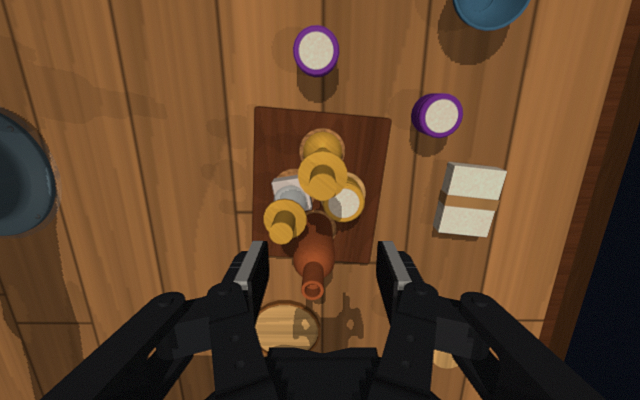

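The wrist view confirms the estimates. The candle cup is near (324,187), the marble cup at (281,231) and the vase mouth at (314,289), each within about 3 px of prediction. Descending to the candlestick.

```bash

python3 -m creep '[{"turn":[0,0,0],"offset":[-3,0,-0],"grip":55},{"turn":[0,0,0],"offset":[-3,0,30],"grip":55},{"turn":[0,0,0],"offset":[-3,0,70],"grip":55},{"turn":[0,0,0],"offset":[-3,0,110],"grip":55},{"turn":[0,0,0],"offset":[-3,0,120],"grip":55}]' >/dev/null
python3 -m creep '[{"turn":[0,0,0],"offset":[0,0,0],"grip":55},{"turn":[0,0,0],"offset":[0,0,0],"grip":55}]'
```

```text
clock: 3.3
tool_pos: [0.5362, 0.034, 0.2136]
ee_rot: [179.8, 0.0, 89.9]
force: [-0.3, -0.7, 0.6]
grip_width: 0.0551
finger_force: 0.0
```

```bash

python3 -m creep '[{"turn":[0,0,0],"offset":[4,0,15],"grip":55},{"turn":[0,0,0],"offset":[4,0,30],"grip":55},{"turn":[0,0,0],"offset":[4,0,41],"grip":55},{"turn":[0,0,0],"offset":[4,0,41],"grip":55},{"turn":[0,0,0],"offset":[4,0,41],"grip":55}]' 
python3 -m creep '[{"turn":[0,0,0],"offset":[0,0,0],"grip":15},{"turn":[0,0,0],"offset":[0,0,0],"grip":15},{"turn":[0,0,0],"offset":[0,0,0],"grip":15},{"turn":[0,0,0],"offset":[0,0,0],"grip":15},{"turn":[0,0,0],"offset":[0,0,0],"grip":15}]' 60
```

```text
clock: 3.8
tool_pos: [0.5349, 0.039, 0.1698]
ee_rot: [-179.9, -0.0, 90.0]
force: [0.3, -0.4, -0.1]
grip_width: 0.0548
finger_force: 0.0
clock: 4.3
tool_pos: [0.5357, 0.0388, 0.1712]
ee_rot: [179.9, 0.0, 90.0]
force: [0.7, -0.7, 4.0]
grip_width: 0.0245
finger_force: 59.3
```

Gripped at about 25 mm. Now lift and carry it to slate point (0.40, 0.345).

```bash

python3 -m creep '[{"turn":[0,0,0],"offset":[0,0,-5],"grip":15},{"turn":[0,0,0],"offset":[0,0,-25],"grip":15},{"turn":[0,0,0],"offset":[0,0,-55],"grip":15},{"turn":[0,0,0],"offset":[0,0,-85],"grip":15},{"turn":[0,0,0],"offset":[0,0,-100],"grip":15}]'
python3 -m creep '[{"turn":[0,0,0],"offset":[8,-4,0],"grip":15},{"turn":[0,0,0],"offset":[27,-12,0],"grip":15},{"turn":[0,0,0],"offset":[54,-24,0],"grip":15},{"turn":[0,0,0],"offset":[81,-36,0],"grip":15},{"turn":[0,0,0],"offset":[108,-48,0],"grip":15}]' >/dev/null
python3 -m creep '[{"turn":[0,0,0],"offset":[27,-12,0],"grip":15},{"turn":[0,0,0],"offset":[54,-24,0],"grip":15},{"turn":[0,0,0],"offset":[81,-36,0],"grip":15},{"turn":[0,0,0],"offset":[108,-48,0],"grip":15},{"turn":[0,0,0],"offset":[135,-60,0],"grip":15}]' 
python3 -m creep '[{"turn":[0,0,0],"offset":[27,-12,0],"grip":15},{"turn":[0,0,0],"offset":[46,-20,0],"grip":15},{"turn":[0,0,0],"offset":[58,-26,0],"grip":15},{"turn":[0,0,0],"offset":[63,-28,0],"grip":15},{"turn":[0,0,0],"offset":[63,-28,0],"grip":15}]' 
python3 -m creep '[{"turn":[0,0,0],"offset":[0,0,15],"grip":15},{"turn":[0,0,0],"offset":[0,0,40],"grip":15},{"turn":[0,0,0],"offset":[0,0,70],"grip":15},{"turn":[0,0,0],"offset":[0,0,90],"grip":15},{"turn":[0,0,0],"offset":[0,0,95],"grip":15}]'
python3 -m creep '[{"turn":[0,0,0],"offset":[0,0,0],"grip":15},{"turn":[0,0,0],"offset":[0,0,0],"grip":15}]'
```

```text
clock: 4.8
tool_pos: [0.5352, 0.0389, 0.2716]
ee_rot: [179.9, 0.0, 90.0]
force: [0.1, -0.9, -5.5]
grip_width: 0.0248
finger_force: 59.9
clock: 5.8
tool_pos: [0.4247, 0.2829, 0.2671]
ee_rot: [-179.7, 0.1, 90.0]
force: [1.0, 0.1, -5.6]
grip_width: 0.0245
finger_force: 59.8
clock: 6.3
tool_pos: [0.3986, 0.345, 0.2692]
ee_rot: [-179.9, 0.1, 90.0]
force: [1.2, -1.2, -5.9]
grip_width: 0.0244
finger_force: 59.8
clock: 6.8
tool_pos: [0.3974, 0.3429, 0.171]
ee_rot: [-179.6, 0.2, 89.9]
force: [-1.2, -1.0, -6.0]
grip_width: 0.0245
finger_force: 59.8
clock: 7.0
tool_pos: [0.4003, 0.3451, 0.1764]
ee_rot: [179.9, -0.1, 89.9]
force: [0.3, 0.3, -5.9]
grip_width: 0.0248
finger_force: 59.8
```

```bash

python3 -m creep '[{"turn":[0,0,0],"offset":[0,0,4],"grip":15},{"turn":[0,0,0],"offset":[0,0,8],"grip":15},{"turn":[0,0,0],"offset":[0,0,12],"grip":15},{"turn":[0,0,0],"offset":[0,0,14],"grip":15},{"turn":[0,0,0],"offset":[0,0,15],"grip":15}]'
python3 -m creep '[{"turn":[0,0,0],"offset":[0,0,1],"grip":15},{"turn":[0,0,0],"offset":[0,0,2],"grip":15},{"turn":[0,0,0],"offset":[0,0,2],"grip":15}]'
```

```text
clock: 7.5
tool_pos: [0.3991, 0.3449, 0.1599]
ee_rot: [-180.0, 0.0, 90.0]
force: [0.5, -0.7, -6.6]
grip_width: 0.0247
finger_force: 60.0
clock: 7.8
tool_pos: [0.3995, 0.3453, 0.1592]
ee_rot: [180.0, -0.0, 90.0]
force: [-2.5, -1.6, 1.5]
grip_width: 0.0248
finger_force: 60.5
```

Contact felt. Release, rise and go to the marble holder.

```bash

python3 -m creep '[{"turn":[0,0,0],"offset":[0,0,0],"grip":55},{"turn":[0,0,0],"offset":[0,0,0],"grip":55},{"turn":[0,0,0],"offset":[0,0,0],"grip":55},{"turn":[0,0,0],"offset":[0,0,0],"grip":55}]'
python3 -m creep '[{"turn":[0,0,0],"offset":[0,0,-10],"grip":55},{"turn":[0,0,0],"offset":[0,0,-40],"grip":55},{"turn":[0,0,0],"offset":[0,0,-80],"grip":55},{"turn":[0,0,0],"offset":[0,0,-100],"grip":55}]'>/dev/null
python3 -m creep '[{"turn":[0,0,0],"offset":[-40,10,0],"grip":55},{"turn":[0,0,0],"offset":[-80,20,0],"grip":55},{"turn":[0,0,0],"offset":[-120,30,0],"grip":55},{"turn":[0,0,0],"offset":[-160,40,0],"grip":55},{"turn":[0,0,0],"offset":[-200,50,0],"grip":55}]' >/dev/null
python3 -m creep '[{"turn":[0,0,0],"offset":[-40,10,0],"grip":55},{"turn":[0,0,0],"offset":[-80,20,0],"grip":55},{"turn":[0,0,0],"offset":[-120,30,0],"grip":55},{"turn":[0,0,0],"offset":[-160,40,0],"grip":55},{"turn":[0,0,0],"offset":[-169,42,0],"grip":55}]' >/dev/null
python3 -m creep '[{"turn":[0,0,0],"offset":[0,0,0],"grip":55},{"turn":[0,0,0],"offset":[0,0,0],"grip":55},{"turn":[0,0,0],"offset":[0,0,0],"grip":55}]'
python3 - <<'E'
from h import *
im=robot.snapshot("top"); cv2.imwrite("pics/top1.png",im[180:340,100:420,::-1].repeat(2,0).repeat(2,1))
c=robot.calibration("wrist"); im=robot.snapshot("wrist"); cv2.imwrite("pics/w2.png",im[:,:,::-1])
for X in ((.492,-.024,.17),(.525,-.086,.185)): print(proj("wrist",X,c))
E
```

```text
clock: 8.2
tool_pos: [0.3996, 0.3452, 0.1587]
ee_rot: [179.9, -0.0, 90.0]
force: [-0.4, 0.2, -0.2]
grip_width: 0.0554
finger_force: 0.0
clock: 9.9
tool_pos: [0.4908, -0.0228, 0.2585]
ee_rot: [180.0, -0.0, 90.1]
force: [-1.0, 0.6, 0.9]
grip_width: 0.0551
finger_force: 0.0
[323.34811792 197.35009464]
[363.53076147 275.25322263]
```

View pics/w2.png

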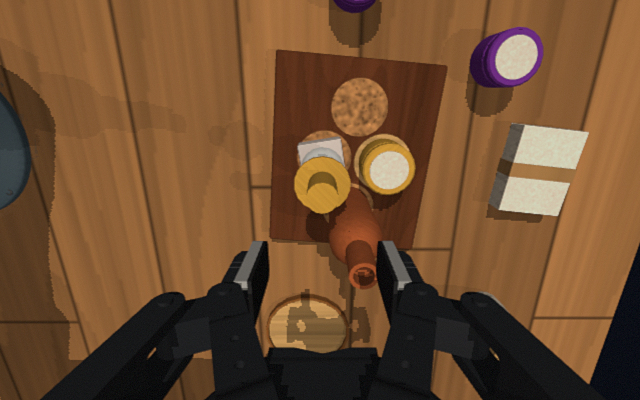

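View pics/top1.png

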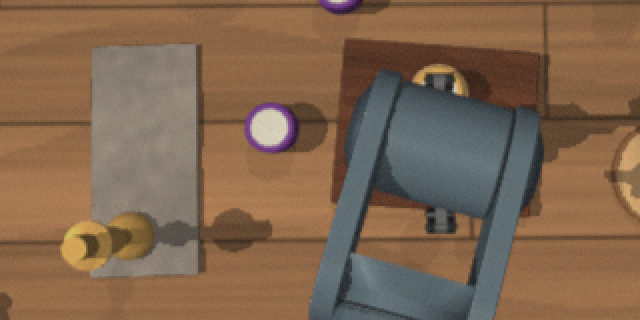

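The wrist view shows the marble cup at about (322,197), as predicted. The top view shows the candlestick standing on the slate, with its foot at crop (130,236). Descending to the marble holder.

```bash

python3 -m creep '[{"turn":[0,0,0],"offset":[-1,1,10],"grip":55},{"turn":[0,0,0],"offset":[-1,1,40],"grip":55},{"turn":[0,0,0],"offset":[-1,1,70],"grip":55},{"turn":[0,0,0],"offset":[-1,1,95],"grip":55},{"turn":[0,0,0],"offset":[-1,1,105],"grip":55}]' >/dev/null
python3 -m creep '[{"turn":[0,0,0],"offset":[0,0,5],"grip":55},{"turn":[0,0,0],"offset":[0,0,10],"grip":55},{"turn":[0,0,0],"offset":[0,0,15],"grip":55},{"turn":[0,0,0],"offset":[0,0,15],"grip":55},{"turn":[0,0,0],"offset":[0,0,15],"grip":55}]' 
python3 -m creep '[{"turn":[0,0,0],"offset":[0,0,0],"grip":15},{"turn":[0,0,0],"offset":[0,0,0],"grip":15},{"turn":[0,0,0],"offset":[0,0,0],"grip":15},{"turn":[0,0,0],"offset":[0,0,0],"grip":15},{"turn":[0,0,0],"offset":[0,0,0],"grip":15}]' 60
```

```text
clock: 11.0
tool_pos: [0.4924, -0.0252, 0.1389]
ee_rot: [179.9, 0.0, 90.0]
force: [0.7, -0.1, -0.4]
grip_width: 0.055
finger_force: 0.0
clock: 11.5
tool_pos: [0.492, -0.0252, 0.1389]
ee_rot: [-180.0, 0.0, 90.0]
force: [-4.0, 1.0, 5.8]
grip_width: 0.0247
finger_force: 58.9
```

```bash

python3 -m creep '[{"turn":[0,0,0],"offset":[0,0,-5],"grip":15},{"turn":[0,0,0],"offset":[0,0,-25],"grip":15},{"turn":[0,0,0],"offset":[0,0,-55],"grip":15},{"turn":[0,0,0],"offset":[0,0,-85],"grip":15},{"turn":[0,0,0],"offset":[0,0,-100],"grip":15}]'
python3 -m creep '[{"turn":[0,0,0],"offset":[8,0,0],"grip":15},{"turn":[0,0,0],"offset":[30,0,0],"grip":15},{"turn":[0,0,0],"offset":[60,0,0],"grip":15},{"turn":[0,0,0],"offset":[90,0,0],"grip":15},{"turn":[0,0,0],"offset":[120,0,0],"grip":15}]' >/dev/null
python3 -m creep '[{"turn":[0,0,0],"offset":[30,0,0],"grip":15},{"turn":[0,0,0],"offset":[60,0,0],"grip":15},{"turn":[0,0,0],"offset":[90,0,0],"grip":15},{"turn":[0,0,0],"offset":[120,0,0],"grip":15},{"turn":[0,0,0],"offset":[150,0,0],"grip":15}]' 
python3 -m creep '[{"turn":[0,0,0],"offset":[25,0,0],"grip":15},{"turn":[0,0,0],"offset":[45,0,0],"grip":15},{"turn":[0,0,0],"offset":[56,0,0],"grip":15},{"turn":[0,0,0],"offset":[60,0,0],"grip":15},{"turn":[0,0,0],"offset":[60,0,0],"grip":15}]' 
python3 -m creep '[{"turn":[0,0,0],"offset":[0,0,15],"grip":15},{"turn":[0,0,0],"offset":[0,0,40],"grip":15},{"turn":[0,0,0],"offset":[0,0,70],"grip":15},{"turn":[0,0,0],"offset":[0,0,90],"grip":15},{"turn":[0,0,0],"offset":[0,0,95],"grip":15}]' >/dev/null
python3 -m creep '[{"turn":[0,0,0],"offset":[0,0,2],"grip":15},{"turn":[0,0,0],"offset":[0,0,5],"grip":15},{"turn":[0,0,0],"offset":[0,0,9],"grip":15},{"turn":[0,0,0],"offset":[0,0,12],"grip":15},{"turn":[0,0,0],"offset":[0,0,14],"grip":15}]'
python3 -m creep '[{"turn":[0,0,0],"offset":[0,0,1],"grip":15},{"turn":[0,0,0],"offset":[0,0,2],"grip":15},{"turn":[0,0,0],"offset":[0,0,2],"grip":15}]'
```

```text
clock: 12.0
tool_pos: [0.4929, -0.0252, 0.2404]
ee_rot: [179.8, 0.0, 90.0]
force: [1.4, -0.5, -4.0]
grip_width: 0.0243
finger_force: 59.8
clock: 13.0
tool_pos: [0.4905, 0.2464, 0.2353]
ee_rot: [-179.8, 0.0, 90.0]
force: [0.5, 0.1, -3.7]
grip_width: 0.0244
finger_force: 59.7
clock: 13.5
tool_pos: [0.4917, 0.3048, 0.2371]
ee_rot: [-179.9, 0.1, 90.0]
force: [-0.1, -0.7, -3.9]
grip_width: 0.0243
finger_force: 59.7
clock: 14.5
tool_pos: [0.4924, 0.305, 0.1295]
ee_rot: [180.0, -0.0, 90.0]
force: [-1.0, 0.0, -4.6]
grip_width: 0.0248
finger_force: 59.6
clock: 14.8
tool_pos: [0.4922, 0.305, 0.1272]
ee_rot: [-180.0, 0.0, 90.0]
force: [0.0, 0.2, -4.4]
grip_width: 0.0248
finger_force: 59.6
```

Not in contact yet, so lower a little further.

```bash

python3 -m creep '[{"turn":[0,0,0],"offset":[0,0,1],"grip":15},{"turn":[0,0,0],"offset":[0,0,1],"grip":15}]'
python3 -m creep '[{"turn":[0,0,0],"offset":[0,0,1],"grip":15},{"turn":[0,0,0],"offset":[0,0,1],"grip":15}]'
```

```text
clock: 15.0
tool_pos: [0.4925, 0.3051, 0.1269]
ee_rot: [180.0, -0.0, 90.0]
force: [-1.4, -0.5, -0.5]
grip_width: 0.0247
finger_force: 60.1
clock: 15.2
tool_pos: [0.4927, 0.3052, 0.1269]
ee_rot: [180.0, -0.0, 90.0]
force: [-3.5, -0.6, 5.5]
grip_width: 0.0246
finger_force: 60.9
```

```bash

python3 -m creep '[{"turn":[0,0,0],"offset":[0,0,0],"grip":55},{"turn":[0,0,0],"offset":[0,0,0],"grip":55},{"turn":[0,0,0],"offset":[0,0,0],"grip":55},{"turn":[0,0,0],"offset":[0,0,0],"grip":55}]'
python3 -m creep '[{"turn":[0,0,0],"offset":[0,0,-10],"grip":55},{"turn":[0,0,0],"offset":[0,0,-40],"grip":55},{"turn":[0,0,0],"offset":[0,0,-80],"grip":55},{"turn":[0,0,0],"offset":[0,0,-115],"grip":55},{"turn":[0,0,0],"offset":[0,0,-125],"grip":55}]'>/dev/null
python3 -m creep '[{"turn":[0,0,0],"offset":[-40,3,0],"grip":55},{"turn":[0,0,0],"offset":[-80,6,0],"grip":55},{"turn":[0,0,0],"offset":[-120,9,0],"grip":55},{"turn":[0,0,0],"offset":[-160,12,0],"grip":55},{"turn":[0,0,0],"offset":[-200,16,0],"grip":55}]' >/dev/null
python3 -m creep '[{"turn":[0,0,0],"offset":[-40,3,0],"grip":55},{"turn":[0,0,0],"offset":[-80,6,0],"grip":55},{"turn":[0,0,0],"offset":[-120,9,0],"grip":55},{"turn":[0,0,0],"offset":[-160,13,0],"grip":55},{"turn":[0,0,0],"offset":[-191,17,0],"grip":55}]' >/dev/null
python3 -m creep '[{"turn":[0,0,0],"offset":[0,0,0],"grip":55},{"turn":[0,0,0],"offset":[0,0,0],"grip":55},{"turn":[0,0,0],"offset":[0,0,0],"grip":55}]'
```

```text
clock: 15.6
tool_pos: [0.4924, 0.3049, 0.1253]
ee_rot: [180.0, -0.0, 90.0]
force: [-0.0, 0.1, 0.7]
grip_width: 0.0553
finger_force: 0.0
clock: 17.4
tool_pos: [0.5247, -0.0852, 0.2499]
ee_rot: [-180.0, -0.0, 90.0]
force: [0.0, 0.4, -0.3]
grip_width: 0.0551
finger_force: 0.0
```

```bash

python3 -m creep '[{"turn":[0,0,0],"offset":[0,0,10],"grip":55},{"turn":[0,0,0],"offset":[0,0,35],"grip":55},{"turn":[0,0,0],"offset":[0,0,60],"grip":55},{"turn":[0,0,0],"offset":[0,0,78],"grip":55},{"turn":[0,0,0],"offset":[0,0,85],"grip":55}]' >/dev/null
python3 -m creep '[{"turn":[0,0,0],"offset":[0,0,5],"grip":55},{"turn":[0,0,0],"offset":[0,0,10],"grip":55},{"turn":[0,0,0],"offset":[0,0,14],"grip":55},{"turn":[0,0,0],"offset":[0,0,14],"grip":55},{"turn":[0,0,0],"offset":[0,0,14],"grip":55}]' 
python3 -m creep '[{"turn":[0,0,0],"offset":[0,0,0],"grip":15},{"turn":[0,0,0],"offset":[0,0,0],"grip":15},{"turn":[0,0,0],"offset":[0,0,0],"grip":15},{"turn":[0,0,0],"offset":[0,0,0],"grip":15},{"turn":[0,0,0],"offset":[0,0,0],"grip":15}]' 60
python3 -m creep '[{"turn":[0,0,0],"offset":[0,0,-5],"grip":15},{"turn":[0,0,0],"offset":[0,0,-25],"grip":15},{"turn":[0,0,0],"offset":[0,0,-55],"grip":15},{"turn":[0,0,0],"offset":[0,0,-85],"grip":15},{"turn":[0,0,0],"offset":[0,0,-100],"grip":15}]'
```

```text
clock: 18.4
tool_pos: [0.5253, -0.0862, 0.1518]
ee_rot: [180.0, 0.0, 90.0]
force: [0.8, 0.1, -0.2]
grip_width: 0.0549
finger_force: 0.0
clock: 18.9
tool_pos: [0.5253, -0.0863, 0.1519]
ee_rot: [180.0, 0.0, 90.0]
force: [-1.1, 0.2, 4.6]
grip_width: 0.0231
finger_force: 59.2
clock: 19.4
tool_pos: [0.5256, -0.0863, 0.2535]
ee_rot: [179.8, 0.1, 90.0]
force: [0.5, -0.2, -2.5]
grip_width: 0.0238
finger_force: 59.4
```

```bash

python3 -m creep '[{"turn":[0,0,0],"offset":[8,1,0],"grip":15},{"turn":[0,0,0],"offset":[30,4,0],"grip":15},{"turn":[0,0,0],"offset":[60,8,0],"grip":15},{"turn":[0,0,0],"offset":[90,12,0],"grip":15},{"turn":[0,0,0],"offset":[120,16,0],"grip":15}]' >/dev/null
python3 -m creep '[{"turn":[0,0,0],"offset":[30,4,0],"grip":15},{"turn":[0,0,0],"offset":[60,8,0],"grip":15},{"turn":[0,0,0],"offset":[90,12,0],"grip":15},{"turn":[0,0,0],"offset":[120,16,0],"grip":15},{"turn":[0,0,0],"offset":[150,20,0],"grip":15}]' >/dev/null
python3 -m creep '[{"turn":[0,0,0],"offset":[30,4,0],"grip":15},{"turn":[0,0,0],"offset":[60,8,0],"grip":15},{"turn":[0,0,0],"offset":[90,12,0],"grip":15},{"turn":[0,0,0],"offset":[115,14,0],"grip":15},{"turn":[0,0,0],"offset":[135,16,0],"grip":15}]' 
python3 -m creep '[{"turn":[0,0,0],"offset":[15,2,0],"grip":15},{"turn":[0,0,0],"offset":[24,3,0],"grip":15},{"turn":[0,0,0],"offset":[26,3,0],"grip":15},{"turn":[0,0,0],"offset":[26,3,0],"grip":15},{"turn":[0,0,0],"offset":[26,3,0],"grip":15}]' 
python3 -m creep '[{"turn":[0,0,0],"offset":[0,0,15],"grip":15},{"turn":[0,0,0],"offset":[0,0,40],"grip":15},{"turn":[0,0,0],"offset":[0,0,70],"grip":15},{"turn":[0,0,0],"offset":[0,0,90],"grip":15},{"turn":[0,0,0],"offset":[0,0,95],"grip":15}]' >/dev/null
python3 -m creep '[{"turn":[0,0,0],"offset":[0,0,2],"grip":15},{"turn":[0,0,0],"offset":[0,0,5],"grip":15},{"turn":[0,0,0],"offset":[0,0,9],"grip":15},{"turn":[0,0,0],"offset":[0,0,12],"grip":15},{"turn":[0,0,0],"offset":[0,0,14],"grip":15}]'
python3 -m creep '[{"turn":[0,0,0],"offset":[0,0,1],"grip":15},{"turn":[0,0,0],"offset":[0,0,2],"grip":15},{"turn":[0,0,0],"offset":[0,0,2],"grip":15}]'
```

```text
clock: 20.9
tool_pos: [0.5756, 0.3206, 0.2478]
ee_rot: [-179.7, 0.1, 90.0]
force: [1.2, -0.5, -3.0]
grip_width: 0.0238
finger_force: 59.3
clock: 21.4
tool_pos: [0.5803, 0.3441, 0.2512]
ee_rot: [-180.0, 0.0, 89.9]
force: [-0.4, 0.1, -2.7]
grip_width: 0.0232
finger_force: 59.3
clock: 22.4
tool_pos: [0.5804, 0.3449, 0.1425]
ee_rot: [180.0, -0.0, 90.0]
force: [0.0, -0.5, -2.8]
grip_width: 0.0234
finger_force: 59.3
clock: 22.7
tool_pos: [0.5802, 0.3449, 0.1402]
ee_rot: [-180.0, 0.0, 90.0]
force: [0.3, 0.0, -4.0]
grip_width: 0.0239
finger_force: 59.3
```

```bash

python3 -m creep '[{"turn":[0,0,0],"offset":[0,0,1],"grip":15},{"turn":[0,0,0],"offset":[0,0,1],"grip":15}]'
python3 -m creep '[{"turn":[0,0,0],"offset":[0,0,1],"grip":15},{"turn":[0,0,0],"offset":[0,0,1],"grip":15}]'
```

```text
clock: 22.9
tool_pos: [0.5805, 0.345, 0.1399]
ee_rot: [180.0, -0.0, 90.0]
force: [0.1, -0.4, -0.9]
grip_width: 0.0234
finger_force: 59.7
clock: 23.1
tool_pos: [0.5807, 0.3452, 0.1399]
ee_rot: [179.9, -0.0, 90.0]
force: [-2.1, -1.6, 5.5]
grip_width: 0.0235
finger_force: 60.3
```

The vase is down. Release it, rise and go above the tin.

```bash

python3 -m creep '[{"turn":[0,0,0],"offset":[0,0,0],"grip":55},{"turn":[0,0,0],"offset":[0,0,0],"grip":55},{"turn":[0,0,0],"offset":[0,0,0],"grip":55},{"turn":[0,0,0],"offset":[0,0,0],"grip":55}]' >/dev/null
python3 -m creep '[{"turn":[0,0,0],"offset":[0,0,-10],"grip":55},{"turn":[0,0,0],"offset":[0,0,-40],"grip":55},{"turn":[0,0,0],"offset":[0,0,-80],"grip":55},{"turn":[0,0,0],"offset":[0,0,-105],"grip":55},{"turn":[0,0,0],"offset":[0,0,-110],"grip":55}]'
python3 -m creep '[{"turn":[0,0,0],"offset":[-40,-1,0],"grip":55},{"turn":[0,0,0],"offset":[-80,-2,0],"grip":55},{"turn":[0,0,0],"offset":[-120,-3,0],"grip":85},{"turn":[0,0,0],"offset":[-160,-4,0],"grip":85},{"turn":[0,0,0],"offset":[-200,-7,0],"grip":85}]' >/dev/null
python3 -m creep '[{"turn":[0,0,0],"offset":[-40,-1,0],"grip":85},{"turn":[0,0,0],"offset":[-80,-2,0],"grip":85},{"turn":[0,0,0],"offset":[-120,-3,0],"grip":85},{"turn":[0,0,0],"offset":[-160,-4,0],"grip":85},{"turn":[0,0,0],"offset":[-171,-7,0],"grip":85}]' >/dev/null
python3 -m creep '[{"turn":[0,0,0],"offset":[0,0,0],"grip":85},{"turn":[0,0,0],"offset":[0,0,0],"grip":85},{"turn":[0,0,0],"offset":[0,0,0],"grip":85}]'
python3 - <<'E'
from h import *
c=robot.calibration("wrist"); im=robot.snapshot("wrist"); cv2.imwrite("pics/w3.png",im[:,:,::-1])
print(proj("wrist",(.567,-.0265,.065),c),proj("wrist",(.468,-.307,.005),c))
im=robot.snapshot("side"); cv2.imwrite("pics/s3.png",cv2.resize(im[60:170,230:410,::-1],None,fx=3,fy=3))
E
```

```text
clock: 24.0
tool_pos: [0.5823, 0.3457, 0.2541]
ee_rot: [179.5, -0.2, 90.0]
force: [0.6, -1.2, 0.4]
grip_width: 0.0552
finger_force: 0.0
clock: 25.3
tool_pos: [0.5659, -0.0247, 0.248]
ee_rot: [-180.0, -0.0, 90.1]
force: [0.7, 0.6, 0.2]
grip_width: 0.0849
finger_force: 0.0
[322.97763139 169.58295287] [259.02451192 334.70349278]
```

View pics/w3.png

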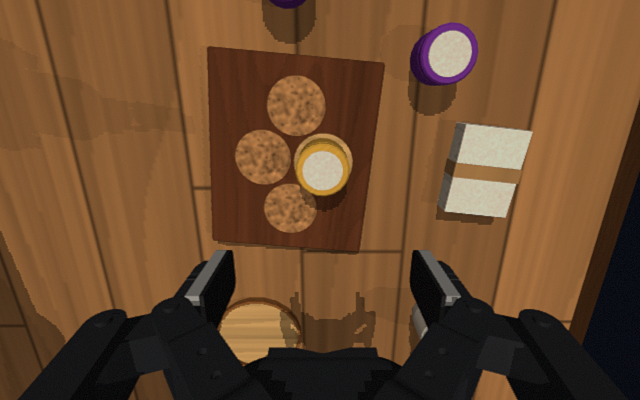

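View pics/s3.png

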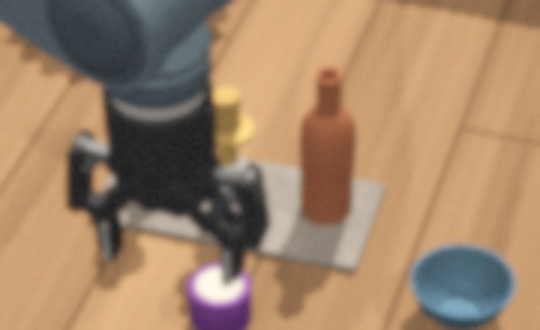

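The tin's paper is at (323,171), within 2 px of prediction, and the vase stands upright on the slate. Descend onto the tin.

```bash

python3 -m creep '[{"turn":[0,0,0],"offset":[-1,1,15],"grip":85},{"turn":[0,0,0],"offset":[-1,1,50],"grip":85},{"turn":[0,0,0],"offset":[-1,1,90],"grip":85},{"turn":[0,0,0],"offset":[-1,1,130],"grip":85},{"turn":[0,0,0],"offset":[-1,1,150],"grip":85}]' >/dev/null
python3 -m creep '[{"turn":[0,0,0],"offset":[0,0,15],"grip":85},{"turn":[0,0,0],"offset":[0,0,30],"grip":85},{"turn":[0,0,0],"offset":[0,0,45],"grip":85},{"turn":[0,0,0],"offset":[0,0,55],"grip":85},{"turn":[0,0,0],"offset":[0,0,60],"grip":85}]' >/dev/null
python3 -m creep '[{"turn":[0,0,0],"offset":[0,0,5],"grip":85},{"turn":[0,0,0],"offset":[0,0,10],"grip":85},{"turn":[0,0,0],"offset":[0,0,14],"grip":85},{"turn":[0,0,0],"offset":[0,0,14],"grip":85},{"turn":[0,0,0],"offset":[0,0,14],"grip":85}]' 
python3 -m creep '[{"turn":[0,0,0],"offset":[0,0,0],"grip":50},{"turn":[0,0,0],"offset":[0,0,0],"grip":50},{"turn":[0,0,0],"offset":[0,0,0],"grip":50},{"turn":[0,0,0],"offset":[0,0,0],"grip":50}]' 50
python3 -m creep '[{"turn":[0,0,0],"offset":[0,0,-5],"grip":50},{"turn":[0,0,0],"offset":[0,0,-25],"grip":50},{"turn":[0,0,0],"offset":[0,0,-55],"grip":50},{"turn":[0,0,0],"offset":[0,0,-85],"grip":50},{"turn":[0,0,0],"offset":[0,0,-100],"grip":50}]'
python3 -m creep '[{"turn":[0,0,0],"offset":[0,0,0],"grip":50},{"turn":[0,0,0],"offset":[0,0,0],"grip":50}]'
python3 - <<'E'
from h import *
im=robot.snapshot("top"); cv2.imwrite("pics/top4.png",im[:,:,::-1])
E
```

```text
clock: 26.9
tool_pos: [0.5672, -0.0272, 0.0245]
ee_rot: [180.0, 0.0, 90.0]
force: [0.5, -0.6, 0.4]
grip_width: 0.0848
finger_force: 0.0
clock: 27.3
tool_pos: [0.5675, -0.0272, 0.0249]
ee_rot: [179.9, 0.0, 90.0]
force: [0.2, 0.3, 2.5]
grip_width: 0.0592
finger_force: 54.1
clock: 27.8
tool_pos: [0.568, -0.0273, 0.1268]
ee_rot: [179.8, 0.0, 90.0]
force: [0.7, 0.1, -1.1]
grip_width: 0.0592
finger_force: 54.2
clock: 28.0
tool_pos: [0.5662, -0.0269, 0.1231]
ee_rot: [-179.9, -0.0, 90.0]
force: [0.1, 0.7, -1.8]
grip_width: 0.0588
finger_force: 54.2
```

```bash
python3 - <<'E'
from h import *
from scipy.optimize import minimize
def fit(cam,img,x0):
    im=cv2.imread(img).astype(np.float32); im=cv2.GaussianBlur(im,(0,0),1.0); c=robot.calibration(cam); th=np.linspace(0,2*np.pi,180)
    def ring(x,r):
        P=np.array([proj(cam,(x[0]+r*np.cos(t),x[1]+r*np.sin(t),.01),c) for t in th],np.float32)
        return cv2.remap(im,P[:,0].copy(),P[:,1].copy(),cv2.INTER_LINEAR).reshape(-1,3)
    f=lambda x:-np.abs(ring(x,.068)-ring(x,.060)).sum(1).mean()
    best=min(((f(x0+np.array([a,b])),a,b) for a in np.arange(-.008,.0081,.002) for b in np.arange(-.008,.0081,.002)))
    r=minimize(f,x0+np.array(best[1:]),method="Nelder-Mead",options=dict(xatol=1e-4)); print(cam,r.x,r.fun)
fit("top","pics/top0.png",np.array([.4685,-.307])); fit("side","pics/side0.png",np.array([.4685,-.307]))
a=cv2.imread("pics/top0.png")[230:305,395:470]; cv2.imwrite("pics/trayz.png",cv2.resize(a,None,fx=6,fy=6,interpolation=cv2.INTER_CUBIC))
E
```

```text
top [ 0.46746415 -0.31082791] -91.9902114868164
side [ 0.46929582 -0.31486325] -112.22642517089844
```

View pics/trayz.png

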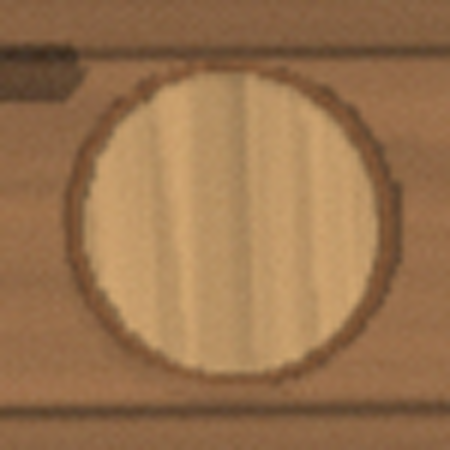

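The zoom shows the tray floor centred at about (231,222), which gives a tray centre of roughly (0.4685, -0.307). The raw edge fit was pulled off by the rim's shadow. Carry the tin there.

```bash

python3 -m creep '[{"turn":[0,0,0],"offset":[-8,-3,0],"grip":50},{"turn":[0,0,0],"offset":[-30,-10,0],"grip":50},{"turn":[0,0,0],"offset":[-60,-20,0],"grip":50},{"turn":[0,0,0],"offset":[-90,-31,0],"grip":50},{"turn":[0,0,0],"offset":[-120,-42,0],"grip":50}]' >/dev/null
python3 -m creep '[{"turn":[0,0,0],"offset":[-30,-11,0],"grip":50},{"turn":[0,0,0],"offset":[-60,-21,0],"grip":50},{"turn":[0,0,0],"offset":[-90,-32,0],"grip":50},{"turn":[0,0,0],"offset":[-120,-42,0],"grip":50},{"turn":[0,0,0],"offset":[-140,-50,0],"grip":50}]' >/dev/null
python3 -m creep '[{"turn":[0,0,0],"offset":[-15,-5,0],"grip":50},{"turn":[0,0,0],"offset":[-20,-6,10],"grip":50},{"turn":[0,0,0],"offset":[-20,-6,35],"grip":50},{"turn":[0,0,0],"offset":[-20,-6,65],"grip":50},{"turn":[0,0,0],"offset":[-20,-6,90],"grip":50}]'
python3 -m creep '[{"turn":[0,0,0],"offset":[0,0,8],"grip":50},{"turn":[0,0,0],"offset":[0,0,14],"grip":50},{"turn":[0,0,0],"offset":[0,0,18],"grip":50},{"turn":[0,0,0],"offset":[0,0,21],"grip":50},{"turn":[0,0,0],"offset":[0,0,22],"grip":50}]'
python3 -m creep '[{"turn":[0,0,0],"offset":[0,0,1],"grip":50},{"turn":[0,0,0],"offset":[0,0,2],"grip":50},{"turn":[0,0,0],"offset":[0,0,2],"grip":50}]'
```

```text
clock: 29.55
tool_pos: [0.4682, -0.3056, 0.0317]
ee_rot: [-179.9, -0.1, 90.0]
force: [0.8, -0.1, -2.1]
grip_width: 0.0588
finger_force: 54.2
clock: 30.05
tool_pos: [0.4693, -0.3074, 0.0129]
ee_rot: [179.9, 0.1, 90.0]
force: [-0.6, 1.0, -2.0]
grip_width: 0.0589
finger_force: 54.3
clock: 30.35
tool_pos: [0.4689, -0.3071, 0.0105]
ee_rot: [180.0, 0.0, 90.0]
force: [0.5, 0.2, -1.9]
grip_width: 0.059
finger_force: 54.3
```

```bash

python3 -m creep '[{"turn":[0,0,0],"offset":[0,0,1],"grip":50},{"turn":[0,0,0],"offset":[0,0,1],"grip":50}]'
python3 -m creep '[{"turn":[0,0,0],"offset":[0,0,1],"grip":50},{"turn":[0,0,0],"offset":[0,0,1],"grip":50}]'
```

```text
clock: 30.55
tool_pos: [0.469, -0.3072, 0.0099]
ee_rot: [180.0, 0.0, 90.0]
force: [-0.9, 1.1, 4.3]
grip_width: 0.059
finger_force: 54.7
clock: 30.75
tool_pos: [0.469, -0.3072, 0.0099]
ee_rot: [-180.0, -0.0, 90.0]
force: [-5.1, 4.1, 12.0]
grip_width: 0.0587
finger_force: 55.7
```

```bash

python3 -m creep '[{"turn":[0,0,0],"offset":[0,0,-1],"grip":80},{"turn":[0,0,0],"offset":[0,0,-1],"grip":80},{"turn":[0,0,0],"offset":[0,0,-1],"grip":80},{"turn":[0,0,0],"offset":[0,0,-2],"grip":80}]'
python3 -m creep '[{"turn":[0,0,0],"offset":[0,0,-10],"grip":80},{"turn":[0,0,0],"offset":[0,0,-50],"grip":80},{"turn":[0,0,0],"offset":[0,0,-100],"grip":80},{"turn":[0,0,0],"offset":[0,0,-150],"grip":80},{"turn":[0,0,0],"offset":[0,0,-200],"grip":80}]'
python3 -m creep '[{"turn":[0,0,0],"offset":[0,0,-30],"grip":80},{"turn":[0,0,0],"offset":[0,0,-38],"grip":80},{"turn":[0,0,0],"offset":[0,0,-38],"grip":80},{"turn":[0,0,0],"offset":[0,0,-38],"grip":80}]'
python3 - <<'E'
from h import *
c=robot.calibration("wrist"); im=robot.snapshot("wrist"); cv2.imwrite("pics/w5.png",im[:,:,::-1])
print(proj("wrist",(.469,-.307,.05),c),proj("wrist",(.469,-.307,.01),c))
E
```

```text
clock: 31.15
tool_pos: [0.4687, -0.3069, 0.01]
ee_rot: [-180.0, -0.0, 90.0]
force: [-0.3, 0.9, -1.0]
grip_width: 0.0802
finger_force: 0.0
clock: 31.65
tool_pos: [0.4686, -0.3068, 0.213]
ee_rot: [180.0, 0.0, 90.0]
force: [0.9, -0.7, -0.5]
grip_width: 0.08
finger_force: 0.0
clock: 32.05
tool_pos: [0.468, -0.3063, 0.2463]
ee_rot: [-179.9, -0.1, 90.0]
force: [-0.1, 0.2, -0.4]
grip_width: 0.0801
finger_force: 0.0
[323.22587052 166.19964462] [323.1989081  158.95659078]
```

View pics/w5.png

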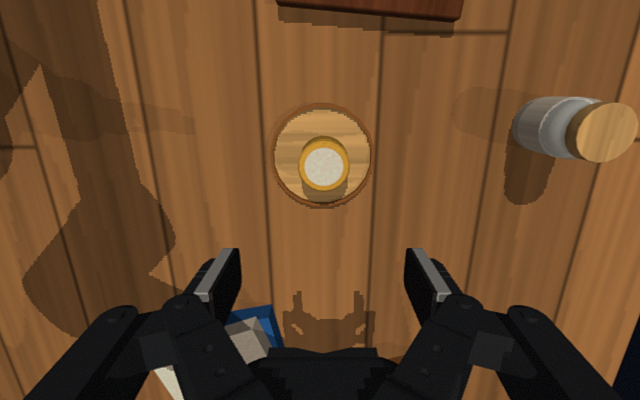

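The tin stands in the tray. Its paper is at (323,167) and the rim is centred near (322,156), so it sits about 5 mm off centre, within the 15 mm limit. Next I go back to the vase.

```bash

python3 -m creep '[{"turn":[0,0,0],"offset":[220,37,0],"grip":55},{"turn":[0,0,0],"offset":[220,37,0],"grip":55},{"turn":[0,0,0],"offset":[220,37,0],"grip":55},{"turn":[0,0,0],"offset":[220,37,0],"grip":55},{"turn":[0,0,0],"offset":[220,37,0],"grip":55}]' >/dev/null
python3 -m creep '[{"turn":[0,0,0],"offset":[220,37,0],"grip":55},{"turn":[0,0,0],"offset":[220,37,0],"grip":55},{"turn":[0,0,0],"offset":[220,37,0],"grip":55},{"turn":[0,0,0],"offset":[220,37,0],"grip":55},{"turn":[0,0,0],"offset":[220,37,0],"grip":55}]' >/dev/null
python3 -m creep '[{"turn":[0,0,0],"offset":[50,9,0],"grip":55},{"turn":[0,0,0],"offset":[100,18,0],"grip":55},{"turn":[0,0,0],"offset":[150,28,0],"grip":55},{"turn":[0,0,0],"offset":[190,34,0],"grip":55},{"turn":[0,0,0],"offset":[211,38,0],"grip":55}]' >/dev/null
python3 -m creep '[{"turn":[0,0,0],"offset":[0,0,0],"grip":55},{"turn":[0,0,0],"offset":[0,0,0],"grip":55},{"turn":[0,0,0],"offset":[0,0,0],"grip":55},{"turn":[0,0,0],"offset":[0,0,0],"grip":55}]'
python3 - <<'E'
from h import *
c=robot.calibration("wrist"); im=robot.snapshot("wrist"); cv2.imwrite("pics/w6.png",im[:,:,::-1])
for X in ((.5805,.345,.173),(.492,.305,.158),(.4,.345,.193)): print(proj("wrist",X,c))
E
```

```text
clock: 34.0
tool_pos: [0.5813, 0.3426, 0.2479]
ee_rot: [-180.0, 0.0, 89.9]
force: [-0.2, 0.6, 0.1]
grip_width: 0.0549
finger_force: 0.0
[320.92881649 198.62505598]
[215.95350667 237.60914584]
[ 60.18854062 208.27362485]
```

View pics/w6.png

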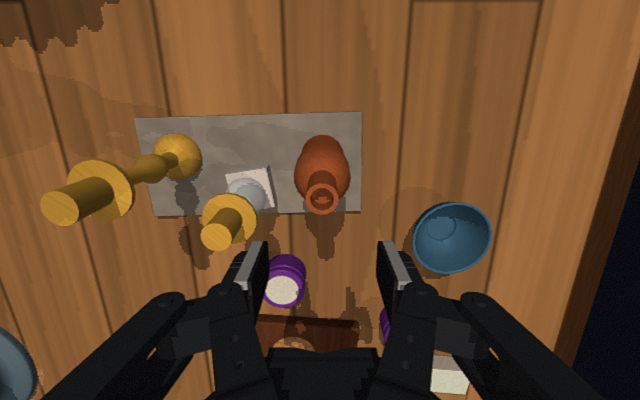

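All three stand upright on the slate at the predicted pixels, with the vase mouth at (322,198). Pick up the vase.

```bash

python3 -m creep '[{"turn":[0,0,0],"offset":[2,-1,10],"grip":55},{"turn":[0,0,0],"offset":[2,-1,35],"grip":55},{"turn":[0,0,0],"offset":[2,-1,65],"grip":55},{"turn":[0,0,0],"offset":[2,-1,85],"grip":55},{"turn":[0,0,0],"offset":[2,-1,95],"grip":55}]' >/dev/null
python3 -m creep '[{"turn":[0,0,0],"offset":[0,0,5],"grip":55},{"turn":[0,0,0],"offset":[0,0,9],"grip":55},{"turn":[0,0,0],"offset":[0,0,12],"grip":55},{"turn":[0,0,0],"offset":[0,0,12],"grip":55},{"turn":[0,0,0],"offset":[0,0,12],"grip":55}]' 
python3 -m creep '[{"turn":[0,0,0],"offset":[0,0,0],"grip":15},{"turn":[0,0,0],"offset":[0,0,0],"grip":15},{"turn":[0,0,0],"offset":[0,0,0],"grip":15},{"turn":[0,0,0],"offset":[0,0,0],"grip":15},{"turn":[0,0,0],"offset":[0,0,0],"grip":15}]' 60
python3 -m creep '[{"turn":[0,0,0],"offset":[0,0,-5],"grip":15},{"turn":[0,0,0],"offset":[0,0,-25],"grip":15},{"turn":[0,0,0],"offset":[0,0,-55],"grip":15},{"turn":[0,0,0],"offset":[0,0,-85],"grip":15},{"turn":[0,0,0],"offset":[0,0,-100],"grip":15}]'
```

```text
clock: 35.05
tool_pos: [0.5807, 0.3461, 0.1421]
ee_rot: [179.9, -0.0, 90.0]
force: [0.7, 0.3, 0.4]
grip_width: 0.0548
finger_force: 0.0
clock: 35.55
tool_pos: [0.5807, 0.346, 0.1419]
ee_rot: [179.9, -0.0, 90.0]
force: [0.3, 0.7, 3.0]
grip_width: 0.0234
finger_force: 59.3
clock: 36.05
tool_pos: [0.5808, 0.3461, 0.2437]
ee_rot: [179.9, -0.1, 90.0]
force: [-0.9, -0.2, -2.2]
grip_width: 0.0235
finger_force: 59.4
```

```bash

python3 -m creep '[{"turn":[0,0,0],"offset":[-8,-1,0],"grip":15},{"turn":[0,0,0],"offset":[-30,-4,0],"grip":15},{"turn":[0,0,0],"offset":[-60,-8,0],"grip":15},{"turn":[0,0,0],"offset":[-90,-12,0],"grip":15},{"turn":[0,0,0],"offset":[-120,-16,0],"grip":15}]' >/dev/null
python3 -m creep '[{"turn":[0,0,0],"offset":[-30,-4,0],"grip":15},{"turn":[0,0,0],"offset":[-60,-8,0],"grip":15},{"turn":[0,0,0],"offset":[-90,-12,0],"grip":15},{"turn":[0,0,0],"offset":[-120,-16,0],"grip":15},{"turn":[0,0,0],"offset":[-150,-20,0],"grip":15}]' >/dev/null
python3 -m creep '[{"turn":[0,0,0],"offset":[-30,-4,0],"grip":15},{"turn":[0,0,0],"offset":[-60,-8,0],"grip":15},{"turn":[0,0,0],"offset":[-90,-12,0],"grip":15},{"turn":[0,0,0],"offset":[-115,-14,0],"grip":15},{"turn":[0,0,0],"offset":[-135,-16,0],"grip":15}]' >/dev/null
python3 -m creep '[{"turn":[0,0,0],"offset":[-15,-2,0],"grip":15},{"turn":[0,0,0],"offset":[-24,-3,0],"grip":15},{"turn":[0,0,0],"offset":[-26,-3,0],"grip":15},{"turn":[0,0,0],"offset":[-26,-3,0],"grip":15},{"turn":[0,0,0],"offset":[-26,-3,0],"grip":15}]' 
python3 -m creep '[{"turn":[0,0,0],"offset":[0,0,15],"grip":15},{"turn":[0,0,0],"offset":[0,0,40],"grip":15},{"turn":[0,0,0],"offset":[0,0,65],"grip":15},{"turn":[0,0,0],"offset":[0,0,78],"grip":15},{"turn":[0,0,0],"offset":[0,0,80],"grip":15}]' >/dev/null
python3 -m creep '[{"turn":[0,0,0],"offset":[0,0,2],"grip":15},{"turn":[0,0,0],"offset":[0,0,4],"grip":15},{"turn":[0,0,0],"offset":[0,0,5],"grip":15},{"turn":[0,0,0],"offset":[0,0,6],"grip":15},{"turn":[0,0,0],"offset":[0,0,6],"grip":15}]'
```

```text
clock: 38.05
tool_pos: [0.525, -0.0844, 0.2411]
ee_rot: [-180.0, -0.0, 90.0]
force: [-1.2, 0.5, -3.8]
grip_width: 0.0234
finger_force: 59.3
clock: 39.05
tool_pos: [0.5252, -0.0852, 0.1556]
ee_rot: [180.0, 0.0, 90.0]
force: [-0.9, 0.2, -2.6]
grip_width: 0.0233
finger_force: 59.3
```

```bash

python3 -m creep '[{"turn":[0,0,0],"offset":[0,0,1],"grip":15},{"turn":[0,0,0],"offset":[0,0,2],"grip":15},{"turn":[0,0,0],"offset":[0,0,2],"grip":15}]'
python3 -m creep '[{"turn":[0,0,0],"offset":[0,0,1],"grip":15},{"turn":[0,0,0],"offset":[0,0,1],"grip":15}]'
```

```text
clock: 39.35
tool_pos: [0.5253, -0.0852, 0.1539]
ee_rot: [180.0, 0.0, 90.0]
force: [-0.5, 0.3, 0.4]
grip_width: 0.0238
finger_force: 60.0
clock: 39.55
tool_pos: [0.5256, -0.0853, 0.1539]
ee_rot: [179.9, 0.0, 90.0]
force: [-3.0, 0.3, 5.6]
grip_width: 0.0235
finger_force: 60.5
```

The vase is back in place. Release it and fetch the marble holder.

```bash

python3 -m creep '[{"turn":[0,0,0],"offset":[0,0,0],"grip":55},{"turn":[0,0,0],"offset":[0,0,0],"grip":55},{"turn":[0,0,0],"offset":[0,0,0],"grip":55},{"turn":[0,0,0],"offset":[0,0,0],"grip":55}]' >/dev/null
python3 -m creep '[{"turn":[0,0,0],"offset":[0,0,-10],"grip":55},{"turn":[0,0,0],"offset":[0,0,-40],"grip":55},{"turn":[0,0,0],"offset":[0,0,-75],"grip":55},{"turn":[0,0,0],"offset":[0,0,-95],"grip":55},{"turn":[0,0,0],"offset":[0,0,-97],"grip":55}]'
python3 -m creep '[{"turn":[0,0,0],"offset":[40,-3,0],"grip":55},{"turn":[0,0,0],"offset":[80,-6,0],"grip":55},{"turn":[0,0,0],"offset":[120,-10,0],"grip":55},{"turn":[0,0,0],"offset":[160,-13,0],"grip":55},{"turn":[0,0,0],"offset":[200,-16,0],"grip":55}]' >/dev/null
python3 -m creep '[{"turn":[0,0,0],"offset":[40,-3,0],"grip":55},{"turn":[0,0,0],"offset":[80,-6,0],"grip":55},{"turn":[0,0,0],"offset":[120,-10,0],"grip":55},{"turn":[0,0,0],"offset":[160,-13,0],"grip":55},{"turn":[0,0,0],"offset":[190,-17,0],"grip":55}]' >/dev/null
python3 -m creep '[{"turn":[0,0,0],"offset":[0,0,0],"grip":55},{"turn":[0,0,0],"offset":[0,0,0],"grip":55},{"turn":[0,0,0],"offset":[0,0,0],"grip":55},{"turn":[0,0,0],"offset":[0,0,0],"grip":55}]'
```

```text
clock: 40.45
tool_pos: [0.5268, -0.0857, 0.2536]
ee_rot: [179.6, 0.2, 90.0]
force: [0.1, 0.7, -0.4]
grip_width: 0.0553
finger_force: 0.0
clock: 41.85
tool_pos: [0.4924, 0.3039, 0.249]
ee_rot: [-180.0, 0.0, 89.9]
force: [-0.7, -0.5, 0.4]
grip_width: 0.0549
finger_force: 0.0
```

```bash

python3 -m creep '[{"turn":[0,0,0],"offset":[0,0,10],"grip":55},{"turn":[0,0,0],"offset":[0,0,40],"grip":55},{"turn":[0,0,0],"offset":[0,0,75],"grip":55},{"turn":[0,0,0],"offset":[0,0,100],"grip":55},{"turn":[0,0,0],"offset":[0,0,107],"grip":55}]' >/dev/null
python3 -m creep '[{"turn":[0,0,0],"offset":[0,0,5],"grip":55},{"turn":[0,0,0],"offset":[0,0,10],"grip":55},{"turn":[0,0,0],"offset":[0,0,13],"grip":55},{"turn":[0,0,0],"offset":[0,0,13],"grip":55},{"turn":[0,0,0],"offset":[0,0,13],"grip":55}]' 
python3 -m creep '[{"turn":[0,0,0],"offset":[0,0,0],"grip":15},{"turn":[0,0,0],"offset":[0,0,0],"grip":15},{"turn":[0,0,0],"offset":[0,0,0],"grip":15},{"turn":[0,0,0],"offset":[0,0,0],"grip":15},{"turn":[0,0,0],"offset":[0,0,0],"grip":15}]' 60
python3 -m creep '[{"turn":[0,0,0],"offset":[0,0,-5],"grip":15},{"turn":[0,0,0],"offset":[0,0,-25],"grip":15},{"turn":[0,0,0],"offset":[0,0,-55],"grip":15},{"turn":[0,0,0],"offset":[0,0,-85],"grip":15},{"turn":[0,0,0],"offset":[0,0,-100],"grip":15}]'
```

```text
clock: 42.85
tool_pos: [0.4927, 0.3051, 0.1301]
ee_rot: [179.9, -0.0, 90.0]
force: [0.8, -0.1, 0.4]
grip_width: 0.0549
finger_force: 0.0
clock: 43.35
tool_pos: [0.4924, 0.3051, 0.1299]
ee_rot: [180.0, -0.0, 90.0]
force: [-2.0, -0.4, 5.2]
grip_width: 0.0243
finger_force: 59.2
clock: 43.85
tool_pos: [0.4929, 0.3051, 0.2312]
ee_rot: [179.9, -0.1, 90.0]
force: [0.6, 0.3, -4.0]
grip_width: 0.0246
finger_force: 59.6
```

```bash

python3 -m creep '[{"turn":[0,0,0],"offset":[-8,0,0],"grip":15},{"turn":[0,0,0],"offset":[-30,0,0],"grip":15},{"turn":[0,0,0],"offset":[-60,0,0],"grip":15},{"turn":[0,0,0],"offset":[-90,0,0],"grip":15},{"turn":[0,0,0],"offset":[-120,0,0],"grip":15}]' >/dev/null
python3 -m creep '[{"turn":[0,0,0],"offset":[-30,0,0],"grip":15},{"turn":[0,0,0],"offset":[-60,0,0],"grip":15},{"turn":[0,0,0],"offset":[-90,0,0],"grip":15},{"turn":[0,0,0],"offset":[-120,0,0],"grip":15},{"turn":[0,0,0],"offset":[-150,0,0],"grip":15}]' >/dev/null
python3 -m creep '[{"turn":[0,0,0],"offset":[-25,0,0],"grip":15},{"turn":[0,0,0],"offset":[-45,0,0],"grip":15},{"turn":[0,0,0],"offset":[-56,0,0],"grip":15},{"turn":[0,0,0],"offset":[-60,0,0],"grip":15},{"turn":[0,0,0],"offset":[-60,0,0],"grip":15}]' >/dev/null
python3 -m creep '[{"turn":[0,0,0],"offset":[0,0,0],"grip":15},{"turn":[0,0,0],"offset":[0,0,0],"grip":15}]' 
python3 -m creep '[{"turn":[0,0,0],"offset":[0,0,15],"grip":15},{"turn":[0,0,0],"offset":[0,0,40],"grip":15},{"turn":[0,0,0],"offset":[0,0,65],"grip":15},{"turn":[0,0,0],"offset":[0,0,78],"grip":15},{"turn":[0,0,0],"offset":[0,0,80],"grip":15}]' >/dev/null
python3 -m creep '[{"turn":[0,0,0],"offset":[0,0,1],"grip":15},{"turn":[0,0,0],"offset":[0,0,3],"grip":15},{"turn":[0,0,0],"offset":[0,0,4],"grip":15},{"turn":[0,0,0],"offset":[0,0,5],"grip":15},{"turn":[0,0,0],"offset":[0,0,5],"grip":15}]'
```

```text
clock: 45.55
tool_pos: [0.4919, -0.0243, 0.2291]
ee_rot: [-180.0, -0.0, 90.0]
force: [1.1, -0.7, -3.9]
grip_width: 0.0243
finger_force: 59.5
clock: 46.55
tool_pos: [0.4922, -0.0251, 0.1446]
ee_rot: [180.0, 0.0, 90.0]
force: [0.6, -0.2, -4.1]
grip_width: 0.0245
finger_force: 59.6
```

```bash

python3 -m creep '[{"turn":[0,0,0],"offset":[0,0,1],"grip":15},{"turn":[0,0,0],"offset":[0,0,2],"grip":15},{"turn":[0,0,0],"offset":[0,0,2],"grip":15}]'
python3 -m creep '[{"turn":[0,0,0],"offset":[0,0,1],"grip":15},{"turn":[0,0,0],"offset":[0,0,1],"grip":15}]'
```

```text
clock: 46.85
tool_pos: [0.4919, -0.025, 0.1421]
ee_rot: [-180.0, -0.0, 90.0]
force: [-0.6, 0.9, -4.2]
grip_width: 0.0242
finger_force: 59.6
clock: 47.05
tool_pos: [0.4922, -0.0251, 0.1419]
ee_rot: [180.0, 0.0, 90.0]
force: [-2.2, 1.1, 2.1]
grip_width: 0.0243
finger_force: 60.2
```

```bash

python3 -m creep '[{"turn":[0,0,0],"offset":[0,0,0],"grip":55},{"turn":[0,0,0],"offset":[0,0,0],"grip":55},{"turn":[0,0,0],"offset":[0,0,0],"grip":55},{"turn":[0,0,0],"offset":[0,0,0],"grip":55}]' >/dev/null
python3 -m creep '[{"turn":[0,0,0],"offset":[0,0,-10],"grip":55},{"turn":[0,0,0],"offset":[0,0,-40],"grip":55},{"turn":[0,0,0],"offset":[0,0,-75],"grip":55},{"turn":[0,0,0],"offset":[0,0,-105],"grip":55},{"turn":[0,0,0],"offset":[0,0,-110],"grip":55}]'
python3 -m creep '[{"turn":[0,0,0],"offset":[40,-10,0],"grip":55},{"turn":[0,0,0],"offset":[80,-20,0],"grip":55},{"turn":[0,0,0],"offset":[120,-30,0],"grip":55},{"turn":[0,0,0],"offset":[160,-40,0],"grip":55},{"turn":[0,0,0],"offset":[200,-50,0],"grip":55}]' >/dev/null
python3 -m creep '[{"turn":[0,0,0],"offset":[40,-10,0],"grip":55},{"turn":[0,0,0],"offset":[80,-20,0],"grip":55},{"turn":[0,0,0],"offset":[120,-30,0],"grip":55},{"turn":[0,0,0],"offset":[155,-38,0],"grip":55},{"turn":[0,0,0],"offset":[170,-42,0],"grip":55}]' >/dev/null
python3 -m creep '[{"turn":[0,0,0],"offset":[0,0,0],"grip":55},{"turn":[0,0,0],"offset":[0,0,0],"grip":55},{"turn":[0,0,0],"offset":[0,0,0],"grip":55},{"turn":[0,0,0],"offset":[0,0,0],"grip":55}]'
```

```text
clock: 47.95
tool_pos: [0.4943, -0.0257, 0.2566]
ee_rot: [179.5, 0.1, 90.0]
force: [-0.3, 0.4, -0.7]
grip_width: 0.0551
finger_force: 0.0
clock: 49.35
tool_pos: [0.4008, 0.3439, 0.2513]
ee_rot: [180.0, 0.0, 89.9]
force: [-0.5, -0.8, 0.7]
grip_width: 0.0549
finger_force: 0.0
```

```bash

python3 -m creep '[{"turn":[0,0,0],"offset":[0,-1,10],"grip":55},{"turn":[0,0,0],"offset":[0,-1,30],"grip":55},{"turn":[0,0,0],"offset":[0,-1,55],"grip":55},{"turn":[0,0,0],"offset":[0,-1,72],"grip":55},{"turn":[0,0,0],"offset":[0,-1,76],"grip":55}]' >/dev/null
python3 -m creep '[{"turn":[0,0,0],"offset":[0,0,5],"grip":55},{"turn":[0,0,0],"offset":[0,0,10],"grip":55},{"turn":[0,0,0],"offset":[0,0,14],"grip":55},{"turn":[0,0,0],"offset":[0,0,14],"grip":55},{"turn":[0,0,0],"offset":[0,0,14],"grip":55}]' 
python3 -m creep '[{"turn":[0,0,0],"offset":[0,0,0],"grip":15},{"turn":[0,0,0],"offset":[0,0,0],"grip":15},{"turn":[0,0,0],"offset":[0,0,0],"grip":15},{"turn":[0,0,0],"offset":[0,0,0],"grip":15},{"turn":[0,0,0],"offset":[0,0,0],"grip":15}]' 60
python3 -m creep '[{"turn":[0,0,0],"offset":[0,0,-5],"grip":15},{"turn":[0,0,0],"offset":[0,0,-25],"grip":15},{"turn":[0,0,0],"offset":[0,0,-55],"grip":15},{"turn":[0,0,0],"offset":[0,0,-85],"grip":15},{"turn":[0,0,0],"offset":[0,0,-100],"grip":15}]'
```

```text
clock: 50.35
tool_pos: [0.3995, 0.3451, 0.1617]
ee_rot: [180.0, -0.0, 90.0]
force: [0.3, -0.3, 0.5]
grip_width: 0.0553
finger_force: 0.0
clock: 50.85
tool_pos: [0.3996, 0.3452, 0.1619]
ee_rot: [179.9, -0.0, 90.0]
force: [0.0, 0.1, 3.6]
grip_width: 0.0244
finger_force: 59.4
clock: 51.35
tool_pos: [0.3994, 0.3451, 0.2627]
ee_rot: [179.9, -0.0, 90.0]
force: [0.3, 0.9, -6.1]
grip_width: 0.0242
finger_force: 59.9
```

```bash

python3 -m creep '[{"turn":[0,0,0],"offset":[-8,4,0],"grip":15},{"turn":[0,0,0],"offset":[-27,12,0],"grip":15},{"turn":[0,0,0],"offset":[-54,24,0],"grip":15},{"turn":[0,0,0],"offset":[-81,36,0],"grip":15},{"turn":[0,0,0],"offset":[-108,48,0],"grip":15}]' >/dev/null
python3 -m creep '[{"turn":[0,0,0],"offset":[-27,12,0],"grip":15},{"turn":[0,0,0],"offset":[-54,24,0],"grip":15},{"turn":[0,0,0],"offset":[-81,36,0],"grip":15},{"turn":[0,0,0],"offset":[-108,48,0],"grip":15},{"turn":[0,0,0],"offset":[-135,60,0],"grip":15}]' >/dev/null
python3 -m creep '[{"turn":[0,0,0],"offset":[-27,12,0],"grip":15},{"turn":[0,0,0],"offset":[-46,20,0],"grip":15},{"turn":[0,0,0],"offset":[-58,26,0],"grip":15},{"turn":[0,0,0],"offset":[-63,28,0],"grip":15},{"turn":[0,0,0],"offset":[-63,28,0],"grip":15}]' >/dev/null
python3 -m creep '[{"turn":[0,0,0],"offset":[0,0,0],"grip":15},{"turn":[0,0,0],"offset":[0,0,0],"grip":15}]' 
python3 -m creep '[{"turn":[0,0,0],"offset":[0,0,15],"grip":15},{"turn":[0,0,0],"offset":[0,0,40],"grip":15},{"turn":[0,0,0],"offset":[0,0,65],"grip":15},{"turn":[0,0,0],"offset":[0,0,78],"grip":15},{"turn":[0,0,0],"offset":[0,0,80],"grip":15}]' >/dev/null
python3 -m creep '[{"turn":[0,0,0],"offset":[0,0,1],"grip":15},{"turn":[0,0,0],"offset":[0,0,3],"grip":15},{"turn":[0,0,0],"offset":[0,0,4],"grip":15},{"turn":[0,0,0],"offset":[0,0,5],"grip":15},{"turn":[0,0,0],"offset":[0,0,5],"grip":15}]'
```

```text
clock: 53.05
tool_pos: [0.5347, 0.0398, 0.2611]
ee_rot: [-180.0, -0.0, 90.0]
force: [0.3, 0.1, -5.8]
grip_width: 0.0244
finger_force: 59.8
clock: 54.05
tool_pos: [0.5352, 0.0389, 0.1766]
ee_rot: [180.0, 0.0, 90.0]
force: [-0.0, 0.9, -5.3]
grip_width: 0.0246
finger_force: 59.8
```

```bash

python3 -m creep '[{"turn":[0,0,0],"offset":[0,0,1],"grip":15},{"turn":[0,0,0],"offset":[0,0,2],"grip":15},{"turn":[0,0,0],"offset":[0,0,2],"grip":15}]'
python3 -m creep '[{"turn":[0,0,0],"offset":[0,0,1],"grip":15},{"turn":[0,0,0],"offset":[0,0,1],"grip":15}]'
```

```text
clock: 54.35
tool_pos: [0.5349, 0.0389, 0.1741]
ee_rot: [-180.0, -0.0, 90.0]
force: [-0.7, 0.1, -6.2]
grip_width: 0.0246
finger_force: 59.8
clock: 54.55
tool_pos: [0.5353, 0.0389, 0.174]
ee_rot: [180.0, 0.0, 90.0]
force: [-1.8, -0.5, -1.7]
grip_width: 0.0243
finger_force: 60.3
```

Partly in contact. Lower one more mm, release, rise and move clear to the left for a final look.

```bash

python3 -m creep '[{"turn":[0,0,0],"offset":[0,0,0.5],"grip":15},{"turn":[0,0,0],"offset":[0,0,0.5],"grip":15}]'
python3 -m creep '[{"turn":[0,0,0],"offset":[0,0,0],"grip":55},{"turn":[0,0,0],"offset":[0,0,0],"grip":55},{"turn":[0,0,0],"offset":[0,0,0],"grip":55},{"turn":[0,0,0],"offset":[0,0,0],"grip":55}]' >/dev/null
python3 -m creep '[{"turn":[0,0,0],"offset":[0,0,-10],"grip":55},{"turn":[0,0,0],"offset":[0,0,-40],"grip":55},{"turn":[0,0,0],"offset":[0,0,-80],"grip":55},{"turn":[0,0,0],"offset":[0,0,-110],"grip":55},{"turn":[0,0,0],"offset":[0,0,-120],"grip":55}]' >/dev/null
python3 -m creep '[{"turn":[0,0,0],"offset":[40,-10,0],"grip":55},{"turn":[0,0,0],"offset":[80,-20,0],"grip":55},{"turn":[0,0,0],"offset":[120,-30,0],"grip":55},{"turn":[0,0,0],"offset":[160,-40,0],"grip":55},{"turn":[0,0,0],"offset":[200,-50,0],"grip":55}]' >/dev/null
python3 -m creep '[{"turn":[0,0,0],"offset":[40,-10,0],"grip":55},{"turn":[0,0,0],"offset":[80,-20,0],"grip":55},{"turn":[0,0,0],"offset":[120,-30,0],"grip":55},{"turn":[0,0,0],"offset":[140,-35,0],"grip":55},{"turn":[0,0,0],"offset":[140,-35,0],"grip":55}]'
python3 - <<'E'
from h import *
im=robot.snapshot("top")[:,:,::-1]; old=cv2.imread("pics/top0.png")
z=lambda a:cv2.resize(a[190:300,255:470],None,fx=3,fy=3,interpolation=cv2.INTER_CUBIC)
s=robot.snapshot("side")[:,:,::-1]; cv2.imwrite("pics/side9.png",s)
cv2.imwrite("pics/cmp.png",np.vstack([z(old),z(im)])[:600*2])
E
python3 -c "
import cv2;print(cv2.imread('pics/cmp.png').shape)"; python3 - <<'E'
import cv2;a=cv2.imread('pics/cmp.png');cv2.imwrite('pics/cmp2.png',cv2.resize(a,None,fx=.9,fy=.9))
E
```

```text
clock: 54.75
tool_pos: [0.5355, 0.0388, 0.174]
ee_rot: [179.9, 0.0, 90.0]
force: [-4.2, -0.6, 4.0]
grip_width: 0.0248
finger_force: 60.9
clock: 56.65
tool_pos: [0.4489, 0.3809, 0.2916]
ee_rot: [-179.9, 0.0, 90.2]
force: [0.5, 0.2, 0.4]
grip_width: 0.0548
finger_force: 0.0
(660, 645, 3)
```

View pics/cmp2.png

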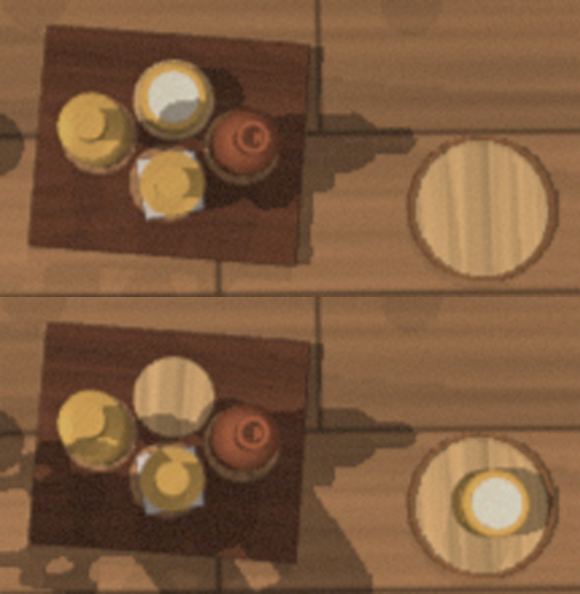

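The three pieces are back within about 1 px of where they stood. The tin looks slightly right of centre in the tray, so I'll put a number on that.

```bash
python3 - <<'E'
from h import *
robot_top=robot.snapshot("top")[:,:,::-1]
def paper(im,box):
    y0,y1,x0,x1=box; a=im[y0:y1,x0:x1].astype(int); m=(a.min(2)>150); ys,xs=np.nonzero(m); return xs.mean()+x0,ys.mean()+y0,m.sum(),(xs.min()+xs.max())/2+x0,(ys.min()+ys.max())/2+y0
p=paper(robot_top,(240,295,405,465)); print(p,"tin top cam",ray("top",p[0],p[1],.05))
s=cv2.imread("pics/side9.png"); q=paper(s,(270,330,180,245)); print(q,"tin side cam",ray("side",q[0],q[1],.05))
print("tray floor centre px->",ray("top",433.2,266.9,.0075))
w=cv2.imread("pics/w5.png"); q=paper(w,(130,200,290,355)); print(q)
cv2.imwrite("pics/st.png",np.hstack([cv2.resize(s[260:340,165:260],None,fx=4,fy=4),cv2.resize(robot_top[227:307,385:480],None,fx=4,fy=4)]))
E
```

```text
(np.float64(438.5827067669173), np.float64(265.88345864661653), np.int64(266), np.float64(438.5), np.float64(266.0)) tin top cam [ 0.46976807 -0.30725386  0.05      ]
(np.float64(214.35732984293193), np.float64(295.7316753926702), np.int64(764), np.float64(212.0), np.float64(299.5)) tin side cam [ 0.4862378  -0.31340871  0.05      ]
tray floor centre px-> [ 0.46708469 -0.30541717  0.0075    ]
(np.float64(323.35778985507244), np.float64(166.25452898550725), np.int64(1104), np.float64(323.5), np.float64(166.0))
```

View pics/st.png

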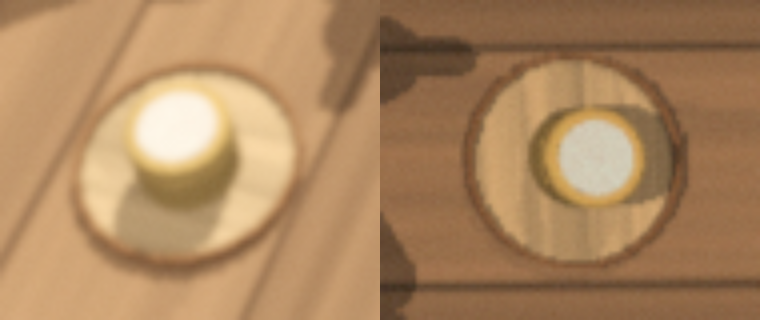

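The tin is about 3–5 mm from the tray centre and everything stands upright. Handing in.

```bash
python3 -c "
from workcell import robot
print(robot.sign_off())"
```

```text
the job is handed in; nothing more can be done
None
```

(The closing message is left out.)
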